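# Close the graver box with its engraved copper cover

### The arm

A 7-joint arm with a two-finger parallel gripper is mounted at the origin on the work surface. World frame = base frame: x ahead of the robot, y to its left, z up, the work surface at z = 0. Lengths are in m, angles in degrees, forces in N, time in s.
With the tool pointing down it reaches from about 0.425 to 0.875 m from the base axis. Payload 9.9 kg.
Tool frame: the origin (TCP) lies at the very end of the fingers, on their centre line; the grasp point (between the pads) lies 19 mm behind it; z points along the fingers, y is the direction in which the jaws open and shut (so a half turn about z gives the same grasp; the last joint's range is limited). The gripper opens to 85 mm and grips with 20 to 120 N. Pads are 22 mm wide; open, the fingers measure 114 mm over their backs; the gripper's body (76 mm by 85 mm) begins 54 mm behind the grasp point. The pads swing forward as they close: fully open they stand 13 mm farther back than shut.
Start: joints at [69.397, 32.985, 1.427, 82.34, -0.859, 64.687, -3.237], TCP at [0.184, -0.649, 0.231] pointing down, gripper open.
Joint ranges: [-157.87, 157.87], [-19.46, 123.44], [-87.15, 90], [11.01, 140.99], [-62.26, 242.26], [9.8, 113.94], [-161.44, 161.44]. Speed limits (degrees/s): [127.2, 127.2, 172.46, 172.46, 180, 180, 180].

### API

Orientations are given as [roll, pitch, yaw] about the fixed x, y, z axes, in that order (R = Rz(yaw) Ry(pitch) Rx(roll)).
In Python, from cell import ctrl gives the robot as it stands. Calls block until the motion is done:
- ctrl.movep(position, orientation): joint-space move of the TCP to a pose.
- ctrl.servo_line(position, vel=0.15, orientation=None, guard=None): straight line of the TCP; orientation=None keeps the orientation; vel is the mean speed in m/s. With guard (N) it stops when the force on the tool has changed by that much, and returns True; else False.
- ctrl.move_joints(angles): joint-space move.
- ctrl.gripper_open() and ctrl.close(grip_force=None): open the fingers fully, or close them until they stop; grip_force is the grip in N (None keeps the last).
- ctrl.sleep(seconds).
- ctrl.ik(position, orientation): joint angles nearest the present ones, or None.
- ctrl.get_state(): the state.
- ctrl.read_camera(name): name is "scene" or "side" or "wrist"; returns the picture (480x640x3 uint8, blue, green, red); there is no depth.
- ctrl.camera_params(name): a dict with "fx", "fy", "cx", "cy" (pixels), "dist" ([k1, k2, p1, p2, k3] as OpenCV has them; the pictures are not rectified), "R" (3x3) and "t" (3): a world point X has camera coordinates R X + t; the wrist camera has in their place "tool_from_camera" (4x4, takes a point from camera to tool coordinates, whose origin is the TCP and whose axes are the flange's). Camera axes: x right, y down, z forward; pixel columns grow to the right and rows downward; lengths in m; the calibration is good to about 2 mm. A picture is of the moment at which its call begins: read the wrist's pose just before it. camera_params takes no time and is no camera call.
A pose or a line that the arm cannot do raises ctrl.MotionError and nothing moves.
- ctrl.job_done(): hands the job in, once; it reports no verdict.
The state is a dict: "clock": time; "joint_pos": joint angles; "dq": joint speeds; "joint_efforts": joint torques, N m; "position": TCP position; "tool_rot": TCP orientation; "contact_force": force on the tool from outside, world axes, zero at the start; "ft_torque": the same for the moment, N m; "finger_gap": finger opening in m.
Only numpy, scipy, OpenCV 4.12 (cv2) and the standard library are available. Lean on these libraries where they do the work, as an engineer would, in place of code of your own. Each camera call takes 0.05 s, during which the arm holds its last target.

### The job

Close the graver box with its finished copper cover: swing the box's brass turn-button right aside, lift the cover off the turntable by its pull, tuck its tongue under the box's brass lip with the other end held up, and lower that end - do not let it drop - until the cover lies flat in the recess. Then swing the turn-button back over the cover as far as it goes. Leave the other things on the bench where they are.

Things in the scene. Friction and masses are not known exactly. Their poses are not given: they have to be found in the camera images.
- cover: engraved copper cover, about 0.3 kg, lying on the turntable: plate 90 (x, -45 to 45) x 59 (y) x 11 thick; along its -x edge a tongue 49 wide, 4 thick, reaching on to x = -60, undersides level (105 long in all). A brass bar pull stands on the plate. Origin: on the underside, below the middle of the pull; z up out of the engraved face
- pull (a point): middle of the cover's brass bar pull, 23 above the cover's underside; the pull is 32 long (cover's x) x 12 wide (y) x 24 tall (11 to 35 above the underside)
- tongue_tip (a point): middle of the end of the cover's tongue: x = -60, y = 0, 2 above the underside in the cover's frame
- graver_box: wooden box 165 (x -77.5 to 87.5) x 94 (y) x 50 high, fixed to the bench. Recess in its top: x -62.5 to 47.5, 64 wide, 11 deep, down to a ledge (height 39) all round an open well; the ledge is 20 wide at the lip end, 8 at the sides, 12 at the far end. Origin: on the bench, where the cover's origin comes (39 above it, axes parallel) when the cover lies in the recess, tongue to -x
- lip (a point): middle of the lower free edge of the box's brass lip: x = -52.5, 47 high in the box's frame. The lip, about 3 thick and 70 wide, overhangs the recess from x = -62.5 to -52.5, 8 above the ledge: room for the tongue. The opening left (100) is shorter than the cover (105): the cover goes in only tongue low and other end raised by some 8 to 18 degrees, then is levelled
- pivot (a point): pivot of the turn-button, on the rim at the box's +x end: x = 67.5, y = 0, 50 high in the box's frame
- knob (a point): middle of the turn-button's finger knob, 30 from the pivot and 66.5 above the bench; the knob is upright, 12 across, 20 tall (56.5 to 76.5 above the bench)
- button (a joint): angle of the brass turn-button, an arm 14 wide, 4 thick (52.5 to 56.5 above the bench) that reaches 47 from the pivot. 0 rad: against its stop, pointing to the box's -x, over the recess; it grows counter-clockwise seen from above, to the stop at 1.6 rad, where it points to the box's -y and lies on the rim clear of the recess. Light friction (about 1 N at the knob), it stays where it is left
- turntable: engraver's turntable, fixed to the bench; its platter, 210 across, spins freely about the vertical axis through this origin (on the bench); platter top 50 above the bench. Four jaws, 14 tall, stand on its rim beyond 85 from the axis
- tin: round steel tin, 77 across, 34 high, between the box and the turntable; origin under its centre (not to be disturbed)
- oilstone: grey oilstone block 95 x 40 x 22, between the box and the turntable, nearer the robot than the tin; origin under its centre (not to be disturbed)
- lap_disc: loose flat steel disc, 96 across, 5 thick, at the far side; origin under its centre (not to be disturbed)
- brush: bench brush, 160 long, up to 42 wide, about 20 high, at the far side; origin under its middle (not to be disturbed)
- burin: loose burin with a mushroom-shaped wooden handle, 116 long, 28 high, at the far side; origin under its middle (not to be disturbed)
- hammer: chasing hammer, 220 long, at the left side of the work; origin under the middle of its length, handle to its -x (not to be disturbed)
- loupe: eye loupe, 40 across, 42 high, at the right side of the work; origin under its centre (not to be disturbed)
Mind the look-alikes: they are no part of the job. Several things have the shape of the cover; the one meant has the colours described above.

How it is judged:
By the outcome, as a careful person would: the job done as asked, in the order asked, and still so for the second after the job is handed in, with the robot touching nothing.
It also fails if it takes over 67 s, if anything falls off the work surface, if the arm or the gripper's body presses on something with over 40 N, if the wrist force passes 120 N, or if a joint passes its speed limit or range.

## Working session

There is one attempt and no reset: what is moved stays moved. The work goes in short steps, each a Python script; the robot and the scene stay as the last script left them, time stands still between calls to the robot, and variables do not carry over. Pictures are saved under pics/ and viewed, and the job is handed in when it is done.

```bash
ls; mkdir -p pics; python3 - <<'E'
from cell import ctrl
import cv2
s=ctrl.get_state();print(s)
for n in("scene","side","wrist"):
    cv2.imwrite(f"pics/a_{n}.png",ctrl.read_camera(n)); print(n,ctrl.camera_params(n))
E
```

```text
pics
{'clock': 0.0, 'joint_pos': array([69.39610918, 33.03091093,  1.42396299, 82.38772928, -0.85634361,
       64.68776606, -3.23650815]), 'dq': array([-0.01934663, -0.07996875,  0.0371362 , -0.02696658,  0.00513619,
       -0.11837558,  0.10911887]), 'joint_efforts': array([-7.77127771e-04, -7.65750146e+01,  2.25004859e+00, -2.85966057e+01,
        1.52657751e-02,  1.27785860e-02, -3.49134541e-05]), 'position': array([ 0.18367134, -0.64904001,  0.23045543]), 'tool_rot': array([-1.79904479e+02,  8.03115692e-03,  1.58060497e+01]), 'contact_force': array([ 0.81486816,  0.48027954, -0.57970361]), 'ft_torque': array([ 0.00777491, -0.02333488,  0.02570994]), 'finger_gap': 0.08546860903983403}
scene {'fx': 479.3852352407552, 'fy': 479.3852352407552, 'cx': 311.2258315954596, 'cy': 244.85977556124217, 'dist': array([-0.05056442,  0.        ,  0.        ,  0.        ,  0.        ]), 'R': array([[ 0.54322649,  0.83957174, -0.00492695],
       [ 0.57784272, -0.37812492, -0.7232699 ],
       [-0.60909997,  0.39005237, -0.69054789]]), 't': array([-0.26591944, -0.2401969 ,  1.56950497])}
side {'f
[... 232 characters left out ...]
],
       [-0.24155999,  0.70992199, -0.66155841],
       [ 0.23779369, -0.61765557, -0.74963708]]), 't': array([0.45176317, 0.16805909, 1.24950791])}
wrist {'fx': 393.901918186428, 'fy': 393.901918186428, 'cx': 319.82254918030344, 'cy': 236.1933702818121, 'dist': array([-0.05327641,  0.        ,  0.        ,  0.        ,  0.        ]), 'tool_from_camera': array([[-9.80683110e-05, -9.65178649e-01, -2.61591600e-01,
         6.47553704e-02],
       [ 9.99999907e-01, -2.04227411e-04,  3.78634614e-04,
        -3.24141152e-04],
       [-4.18874220e-04, -2.61591538e-01,  9.65178580e-01,
        -1.42836127e-01],
       [ 0.00000000e+00,  0.00000000e+00,  0.00000000e+00,
         1.00000000e+00]])}
```

View pics/a_scene.png

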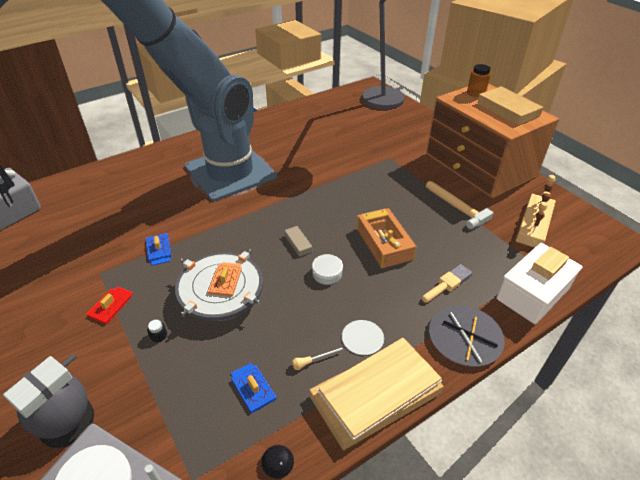

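View pics/a_side.png

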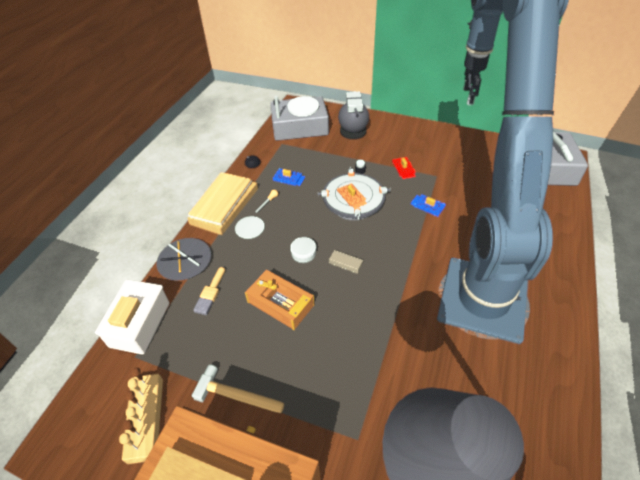

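View pics/a_wrist.png

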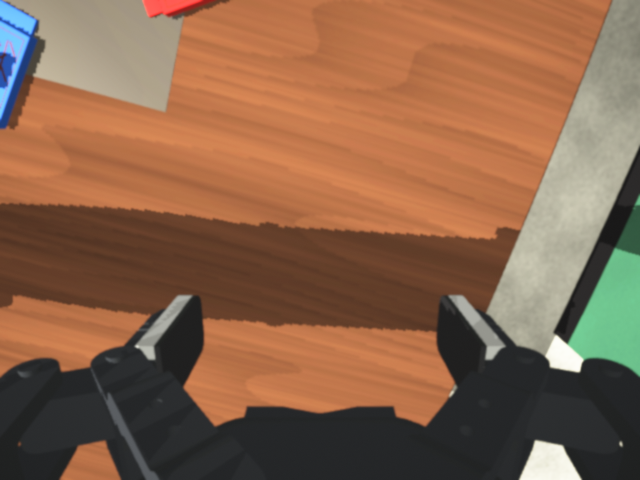

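The scene view shows the copper cover on the turntable at about (225,280) and the box at about (386,237). The blue and red covers are decoys. I'll cast rays for rough positions, then look from above with the wrist camera.

```bash
cat > h.py <<'E'
from cell import ctrl
import cv2, numpy as np
from scipy.spatial.transform import Rotation as Ro
def tool_T(s=None):
    s=s or ctrl.get_state(); T=np.eye(4)
    T[:3,:3]=Ro.from_euler('xyz',s['tool_rot'],degrees=True).as_matrix(); T[:3,3]=s['position']; return T
def cam(n,T=None):
    p=ctrl.camera_params(n); K=np.array([[p['fx'],0,p['cx']],[0,p['fy'],p['cy']],[0,0,1]])
    if n=='wrist':
        W=T@p['tool_from_camera']; return K,p['dist'],W[:3,:3],W[:3,3]
    return K,p['dist'],p['R'].T,-p['R'].T@p['t']
def ray(n,uv,z,T=None):
    K,d,R,c=cam(n,T)
    q=cv2.undistortPoints(np.array(uv,float).reshape(-1,1,2),K,d).reshape(-1,2)
    D=np.c_[q,np.ones(len(q))]@R.T
    return c+D*((z-c[2])/D[:,2])[:,None]
def proj(n,X,T=None):
    K,d,R,c=cam(n,T); P=(np.array(X,float).reshape(-1,3)-c)@R
    return cv2.projectPoints(P,np.zeros(3),np.zeros(3),K,d)[0].reshape(-1,2)
def shot(name):
    s=ctrl.get_state(); im=ctrl.read_camera('wrist'); cv2.imwrite(f'pics/{name}.png',im)
    T=tool_T(s); np.save(f'pics/{name}.npy',T); return im,T
E
python3 - <<'E'
from h import *
print('tt',ray('scene',[(220,284)],.05),ray('side',[(353,195)],.05))
print('cover',ray('scene',[(225,280)],.06))
print('box',ray('scene',[(386,232)],.05),ray('side',[(281,295)],.05))
for n in ('scene','side'):
    im=cv2.imread(f'pics/a_{n}.png')
    a,b=((165,200),(350,225)) if n=='scene' else ((235,165),(335,265))
    cs=[]
    c=im[a[1]:a[1]+110,a[0]:a[0]+110]
    if n=='scene':
        c1=im[235:325,165:275]; c2=im[195:275,340:430]
    else:
        c1=im[165:225,310:395]; c2=im[260:335,235:325]
    cv2.imwrite(f'pics/z_{n}.png',np.hstack([cv2.resize(c1,(400,400)),cv2.resize(c2,(400,400))]))
E
```

```text
tt [[ 0.47607297 -0.25152908  0.05      ]] [[ 0.46816077 -0.2414419   0.05      ]]
cover [[ 0.47983974 -0.23866603  0.06      ]]
box [[0.54931185 0.19936876 0.05      ]] [[0.53504835 0.20609741 0.05      ]]
```

```bash
python3 - <<'E'
from h import *
ctrl.movep([0.43,-0.245,0.26],[180,0,0])
im,T=shot('w_tt'); print(ctrl.get_state()['clock'],T[:3,3])
ctrl.movep([0.50,0.20,0.27],[180,0,0])
im,T=shot('w_box'); print(ctrl.get_state()['clock'],T[:3,3])
E
```

```text
1.9333 [ 0.42977747 -0.24598248  0.25997174]
3.6333 [0.50048081 0.19851005 0.26990426]
```

View pics/w_tt.png

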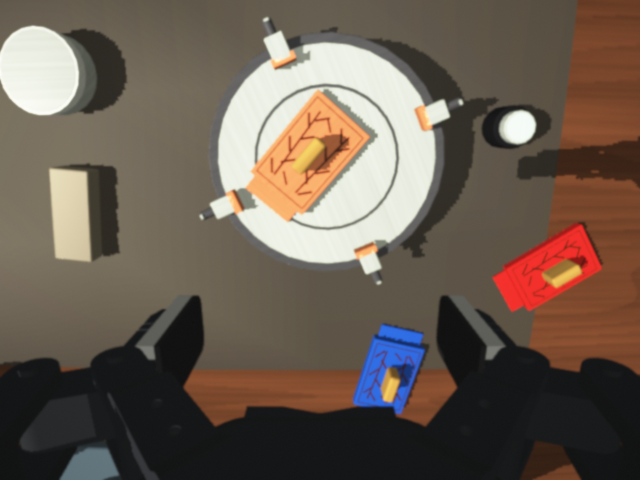

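View pics/w_box.png

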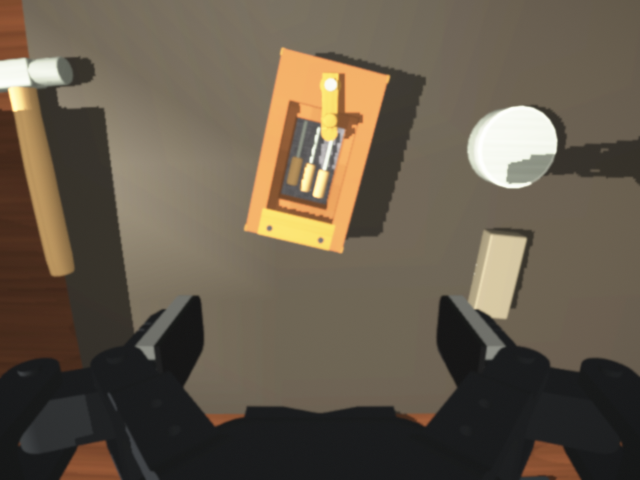

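The wrist views show the cover at (310,157) with its tongue toward (265,195). The box's lip is nearest the robot at (295,229), the button's pivot is at about (331,84) and its knob at about (329,122). Next I extract contours.

```bash
python3 - <<'E'
from h import *
a=cv2.imread('pics/w_tt.png')[70:240,230:400]; b=cv2.imread('pics/w_box.png')[35:265,225:400]
cv2.imwrite('pics/z1.png',np.hstack([cv2.resize(a,(390,512),interpolation=cv2.INTER_CUBIC) if 0 else cv2.resize(a,(400,400),interpolation=cv2.INTER_CUBIC),cv2.resize(b,(304,400),interpolation=cv2.INTER_CUBIC)]))
for nm,(x0,y0,x1,y1) in (('w_tt',(230,70,400,240)),('w_box',(225,35,400,265))):
    im=cv2.imread(f'pics/{nm}.png'); hsv=cv2.cvtColor(im,cv2.COLOR_BGR2HSV)
    m=np.zeros(im.shape[:2],np.uint8); m[y0:y1,x0:x1]=255
    hm=cv2.inRange(hsv,(2,90,110),(35,255,255))&m
    cs,_=cv2.findContours(hm,cv2.RETR_EXTERNAL,cv2.CHAIN_APPROX_NONE); c=max(cs,key=cv2.contourArea)
    print(nm,cv2.contourArea(c),cv2.approxPolyDP(c,3,True).reshape(-1,2).tolist(), cv2.minAreaRect(c))
    for u,v in ((310,150),(300,110),(265,190)) if nm=='w_tt' else ((331,84),(332,100),(329,122),(295,229),(260,180)): print((u,v),hsv[v,u])
E
```

```text
w_tt 8040.5 [[318, 90], [251, 171], [254, 177], [246, 187], [286, 220], [296, 211], [305, 211], [369, 138]] ((304.397216796875, 158.3109130859375), (71.03477478027344, 123.0765609741211), 40.91438674926758)
(310, 150) [ 22 151 245]
(300, 110) [ 15  91 246]
(265, 190) [ 14 144 250]
w_box 19693.5 [[281, 47], [243, 229], [342, 253], [390, 76]] ((312.0721740722656, 151.47024536132812), (113.75696563720703, 188.2830810546875), 14.470293045043945)
(331, 84) [ 35   6 251]
(332, 100) [ 24 141 250]
(329, 122) [ 25 137 252]
(295, 229) [ 25 138 252]
(260, 180) [ 16 144 245]
```

View pics/z1.png

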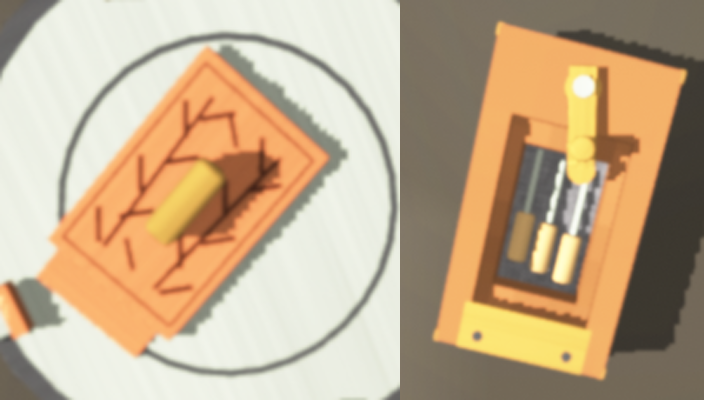

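```bash
python3 - <<'E'
from h import *
def mask(nm,roi,lo,hi):
    im=cv2.imread(f'pics/{nm}.png'); hsv=cv2.cvtColor(im,cv2.COLOR_BGR2HSV); x0,y0,x1,y1=roi
    m=np.zeros(im.shape[:2],np.uint8); m[y0:y1,x0:x1]=255
    return cv2.inRange(hsv,lo,hi)&m
def big(m):
    cs,_=cv2.findContours(m,cv2.RETR_EXTERNAL,cv2.CHAIN_APPROX_NONE); return max(cs,key=cv2.contourArea).reshape(-1,2)
def rect(nm,c,z):
    T=np.load(f'pics/{nm}.npy'); P=ray('wrist',c,z,T)[:,:2]*1000
    r=cv2.minAreaRect(P.astype(np.float32)); return P,r,cv2.boxPoints(r)
c=big(mask('w_box',(225,35,400,265),(2,90,110),(35,255,255)))
P,r,b=rect('w_box',c,.05); print('box',r,b.tolist())
lip=big(mask('w_box',(225,190,400,265),(22,90,150),(35,255,255))); P,r,b=rect('w_box',lip,.052); print('lip',r,b.tolist())
bt=big(mask('w_box',(310,60,350,150),(20,90,150),(35,255,255))); P,r,b=rect('w_box',bt,.0565); print('btn',r)
T=np.load('pics/w_box.npy')
print('pivot screw',ray('wrist',[(331,85)],.058,T)*1000)
hull=big(mask('w_tt',(230,70,400,240),(2,80,110),(35,255,255)))
P,r,b=rect('w_tt',hull,.061); print('cover all',r,b.tolist())
T2=np.load('pics/w_tt.npy')
ap=cv2.approxPolyDP(hull.reshape(-1,1,2),3,True).reshape(-1,2); print(ap.tolist(),(ray('wrist',ap,.061,T2)[:,:2]*1000).round(1).tolist())
pl=big(mask('w_tt',(270,110,350,190),(19,110,150),(35,255,255))); P,r,b=rect('w_tt',pl,.085); print('pull',r,b.tolist(),cv2.minAreaRect(pl))
im=cv2.imread('pics/w_tt.png');cs=mask('w_tt',(200,20,460,290),(0,0,190),(180,70,255))
ring=big(cs); P,r,b=rect('w_tt',cv2.convexHull(ring.reshape(-1,1,2)).reshape(-1,2),.05);print('platter',r)
E
```

```text
box ((541.96923828125, 204.20167541503906), (98.07173156738281, 168.26515197753906), 76.13109588623047) [[448.5354309082031, 176.7620391845703], [611.8950805664062, 136.42869567871094], [635.403076171875, 231.6413116455078], [472.04339599609375, 271.97467041015625]]
lip ((474.6160583496094, 220.9491729736328), (69.28522491455078, 24.490976333618164), 76.10855102539062) [[454.41162109375, 190.2597198486328], [478.186279296875, 184.3798370361328], [494.82049560546875, 251.6386260986328], [471.04583740234375, 257.51849365234375]]
btn ((584.4447631835938, 190.3860626220703), (55.837039947509766, 14.567130088806152), 0.4280976951122284)
pivot screw [[602.43892941 188.41232867  58.        ]]
cover all ((469.4151916503906, -232.60400390625), (59.99480438232422, 104.44491577148438), 48.98725891113281) [[410.3249206542969, -220.96917724609375], [489.1352844238281, -289.50872802734375], [528.5054931640625, -244.23883056640625], [449.6950988769531, -175.69927978515625]]
[[318, 90], [251, 170], [254, 177], [246, 186], [286, 220], [296, 211], [305, 211], [369, 138]] [[526.5, -244.9], [461.1, -187.0], [455.1, -189.3], [447.3, -182.0], [416.9, -216.2], [425.0, -225.2], [425.0, -233.1], [487.8, -287.9]]
pull ((474.66375732421875, -236.50466918945312), (10.237898826599121, 30.023216247558594), 48.83247375488281) [[459.9935607910156, -230.4765625], [482.5946960449219, -250.23974609375], [489.3339538574219, -242.53277587890625], [466.7328186035156, -222.76959228515625]] ((307.57647705078125, 155.494140625), (13.015828132629395, 37.96282958984375), 40.60129928588867)
platter ((469.42694091796875, -252.05055236816406), (191.4337158203125, 191.30528259277344), 62.037418365478516)
```

Box and lip sizes match the given ones to within a few mm. The pivot predicted from the box outline is (602.6,189.2) and the measured one is (602.4,188.4). Next come the knob angle and the IK checks for the arc.

```bash
cat >> h.py <<'E'
YB=-13.87; BO=np.array([.5371,.2054,0]); 
def bx(x,y,z): 
    c,s=np.cos(np.radians(YB)),np.sin(np.radians(YB)); return BO+np.array([c*x-s*y,s*x+c*y,z])/1
def knob(th,z,r=.030):
    return bx(.0675-r*np.cos(th),-r*np.sin(th),z)
E
python3 - <<'E'
from h import *
T=np.load('pics/w_box.npy')
k=ray('wrist',[(330.4,120.5)],.0765,T)[0]; p=ray('wrist',[(331,84.5)],.0575,T)[0]
print(k,p,np.linalg.norm((k-p)[:2]),bx(.0675,0,.05))
for q in (p,bx(.0675,0,.05)):
    d=(k-q)[:2]; print('theta',np.degrees(np.arctan2(d[1],d[0]))-180-YB if d[1]<0 else np.degrees(np.arctan2(d[1],d[0]))-(180+YB))
for th in (10,50,92):
    for o in (0,180,-180):
        q=ctrl.ik(knob(np.radians(th),.0605),[180,0,YB+th+o]); print(th,o,None if q is None else np.round(q,0))
E
```

```text
[0.57271324 0.18931125 0.0765    ] [0.60289762 0.18839984 0.0575    ] 0.030198140719111588 [0.60263184 0.18921892 0.05      ]
theta 12.140504803077448
theta 13.69318596451535
10 0 [ -15.   38.  -12.  104.   12.   39. -128.]
10 180 [  8.  47. -52. 103.  45.  54.  22.]
10 -180 [  8.  47. -52. 103.  45.  54.  22.]
50 0 [ -9.  39. -18. 104.  18.  40. -91.]
50 180 [ 18.  58. -74. 103.  60.  70.  52.]
50 -180 [ 18.  58. -74. 103.  60.  70.  52.]
92 0 [ -2.  41. -29. 101.  27.  45. -56.]
92 180 [ -52.   57.   65.  103.  -60.   62. -156.]
92 -180 [ -52.   57.   65.  103.  -60.   62. -156.]
```

The knob measures 30.2 mm from the pivot and the angle is about 13°, so the geometry checks out. Now grip the knob and swing it.

```bash
python3 - <<'E'
from h import *
R=np.radians; z=.0605
k=np.array([.5727,.1893]); th0=13
ctrl.movep([k[0],k[1],.13],[180,0,YB+th0])
print('g',ctrl.servo_line([k[0],k[1],z],.08,guard=8))
ctrl.close(20); s=ctrl.get_state(); print(s['clock'],s['finger_gap'],s['position'],s['contact_force'])
for th in (25,40,55,70,82,91.7):
    ctrl.servo_line(knob(R(th),z),.05,orientation=[180,0,YB+th])
    print(th,ctrl.get_state()['contact_force'].round(1))
print(ctrl.servo_line(knob(R(96),z),.02,guard=6)); s=ctrl.get_state(); print(s['contact_force'].round(1),s['position'],s['clock'])
E
```

```text
g False
5.9917 0.011107109342318497 [0.57269084 0.18931475 0.06061006] [0.0624886  0.41467805 1.87650559]
25 [ 0.  -1.8  3.4]
40 [ 0.9 -3.3  3.5]
55 [-1.5 -4.4  5.2]
70 [-1.3 -4.6  6.4]
82 [-0.4 -6.4  5.8]
91.7 [ 0.1 -7.4  4.9]
False
[-2.7 -6.9  7.8] [0.59764003 0.15812868 0.06047304] 8.5167
```

```bash
python3 - <<'E'
from h import *
ctrl.gripper_open(); p=ctrl.get_state()['position']
ctrl.servo_line([p[0],p[1],.13],.15)
ctrl.movep([.545,.160,.25],[180,0,YB+90])
im,T=shot('w_box2'); print(ctrl.get_state()['clock'])
cv2.imwrite('pics/z2.png',im)
E
```

```text
10.4833
```

View pics/w_box2.png

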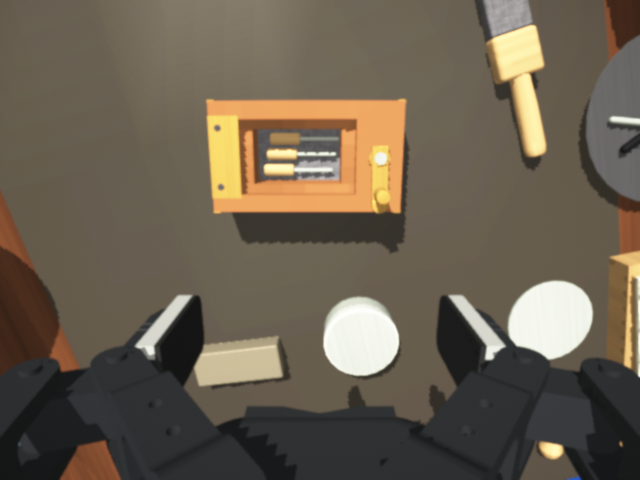

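The button (pivot at (380,158), knob at (382,198)) now points to the box's -y, clear of the recess. I'll re-measure the box from this rotated view to cancel the camera offset.

```bash
python3 - <<'E'
from h import *
im=cv2.imread('pics/w_box2.png'); T=np.load('pics/w_box2.npy'); hsv=cv2.cvtColor(im,cv2.COLOR_BGR2HSV)
m=np.zeros(im.shape[:2],np.uint8); m[85:225,195:420]=255
hm=cv2.inRange(hsv,(2,90,110),(35,255,255))&m
cs,_=cv2.findContours(hm,cv2.RETR_EXTERNAL,cv2.CHAIN_APPROX_NONE); c=max(cs,key=cv2.contourArea).reshape(-1,2)
P=ray('wrist',c,.05,T)[:,:2]*1000; r=cv2.minAreaRect(P.astype(np.float32)); print(r,cv2.boxPoints(r).tolist())
print('pivot',ray('wrist',[(380.5,158.5)],.0575,T)*1000,'knob',ray('wrist',[(382.5,197.5)],.0765,T)*1000)
l=cv2.inRange(hsv,(22,90,150),(35,255,255)); l[:,260:]=0; l[:85]=0;l[225:]=0;l[:,:195]=0
cs,_=cv2.findContours(l,cv2.RETR_EXTERNAL,cv2.CHAIN_APPROX_NONE); c=max(cs,key=cv2.contourArea).reshape(-1,2)
P=ray('wrist',c,.0505,T)[:,:2]*1000; print('lip',cv2.minAreaRect(P.astype(np.float32)))
for z in (.05,):
  print('lip expected',bx(-.065,0,0)*1000)
E
```

```text
((542.0587768554688, 204.16461181640625), (97.45592498779297, 167.95523071289062), 76.17443084716797) [[448.86981201171875, 176.91627502441406], [611.9590454101562, 136.78053283691406], [635.2477416992188, 231.41294860839844], [472.15850830078125, 271.5487060546875]]
pivot [[603.15806656 188.6568089   57.5       ]] knob [[595.91543952 159.67113196  76.5       ]]
lip ((474.310546875, 221.09368896484375), (68.66661834716797, 24.28253173828125), 75.96975708007812)
lip expected [473.99526144 220.98178333   0.        ]
```

The box pose agrees to 0.1 mm between the two views, so I trust it. Next I grasp the cover by its pull.

```bash
sed -i 's/^YB=.*/YB=-13.85; BO=np.array([.53715,.20537,0])/' h.py; python3 - <<'E'
from h import *
c=np.array([.4748,-.2371])
ctrl.movep([c[0],c[1],.15],[180,0,-41])
print(ctrl.servo_line([c[0],c[1],.064],.1,guard=10))
s0=ctrl.get_state(); ctrl.close(70); s=ctrl.get_state(); print(s0['contact_force'].round(1),s['contact_force'].round(1),s['finger_gap'],s['position'],s['clock'])
ctrl.servo_line([c[0],c[1],.19],.12)
s=ctrl.get_state(); print(s['contact_force'].round(2),s['finger_gap'],s['clock'])
# candidate insert poses
for a in (-13,13):
    R=Ro.from_euler('z',YB,degrees=True)*Ro.from_euler('y',a,degrees=True)*Ro.from_euler('x',180,degrees=True)
    print(a,R.as_euler('xyz',degrees=True),R.as_matrix().round(2).tolist(),ctrl.ik([.53,.205,.19],R.as_euler('xyz',degrees=True)))
im,T=shot('w_held')
E
```

```text
False
[0.2 0.  0.6] [0.2 0.6 5.3] 0.010612880521937186 [ 0.47496079 -0.23711998  0.06432368] 13.7
[ 0.22  0.4  -4.2 ] 0.010511263750087192 14.9
-13 [180.   -13.   -13.85] [[0.95, -0.24, 0.22], [-0.23, -0.97, -0.05], [0.22, 0.0, -0.97]] [ -16.48134396   22.71561698  -21.20537942  111.27263163   27.28607361
   42.00617217 -159.02702939]
13 [180.    13.   -13.85] [[0.95, -0.24, -0.22], [-0.23, -0.97, 0.05], [-0.22, 0.0, -0.97]] [  -6.93137257   33.41201811  -23.34322279   91.82086913    4.34939579
   66.89590274 -133.73289674]
```

View pics/w_held.png

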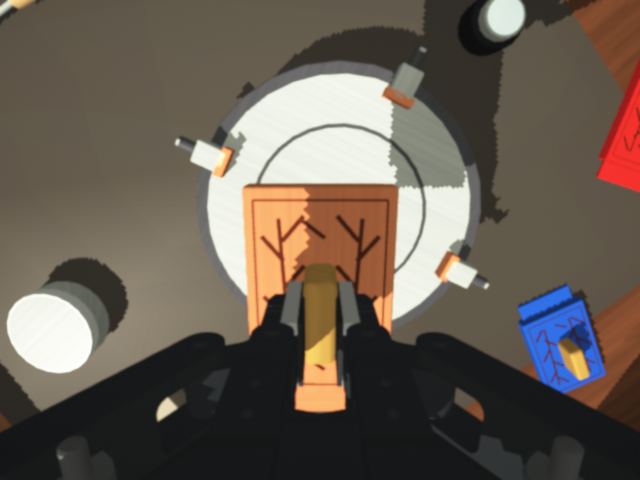

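```bash
cat >> h.py <<'E'
# cover in hand: cover origin in tool frame: x=DX, z=H below
DX=0.0; H=.014
def cpose(x,z,a,y=0.,piv=-.060):
    """tool pose so that cover point (piv,0,0 underside) is at box (x,y,z), tilt a deg (+x end up)"""
    R=Ro.from_euler('z',YB,degrees=True)*Ro.from_euler('y',-a,degrees=True)
    tip=bx(x,y,z); o=tip-R.apply([piv,0,0]); tcp=o+R.apply([-DX,0,H])
    return tcp,(R*Ro.from_euler('x',180,degrees=True)).as_euler('xyz',degrees=True)
E
python3 - <<'E'
from h import *
T=np.load('pics/w_held.npy'); 
im=cv2.imread('pics/w_held.png'); hsv=cv2.cvtColor(im,cv2.COLOR_BGR2HSV)
m=cv2.inRange(hsv,(3,90,60),(22,255,255)); 
rows=[(u,np.where(m[150:220,u])[0].min()+150) for u in (255,270,290,350,370,390)]; print(rows)
cols=[(np.where(m[v,235:300])[0].min()+235,np.where(m[v,350:410])[0].max()+350) for v in (195,220,250,290)]; print(cols)
print(T[:3,3])
def tl(uv):
    P=ray('wrist',uv,T[2,3]-.003,T); return ((P-T[:3,3])@T[:3,:3])*1000
print(tl(rows).round(1).tolist()); print([ (tl([(a,v),(b,v)])).round(1).tolist() for (a,b),v in zip(cols,(195,220,250,290))])
for a in (0,8,10,12,14):
    for x,z in ((-.045,.10),(-.060,.040)):
        p,o=cpose(x,z,a); q=ctrl.ik(p,o); print(a,x,p.round(3),None if q is None else q.round(0))
E
```

```text
[(255, np.int64(184)), (270, np.int64(184)), (290, np.int64(184)), (350, np.int64(184)), (370, np.int64(184)), (390, np.int64(185))]
[(np.int64(243), np.int64(397)), (np.int64(244), np.int64(396)), (np.int64(246), np.int64(394)), (np.int64(248), np.int64(392))]
[ 0.4743255  -0.23691949  0.18925894]
[[45.7, -23.1, 2.9], [45.7, -17.5, 2.9], [45.7, -10.1, 2.9], [45.7, 12.1, 2.9], [45.7, 19.6, 2.9], [45.3, 27.0, 2.9]]
[[[41.6, -27.8, 2.9], [41.6, 29.8, 3.0]], [[32.0, -27.9, 2.9], [32.0, 29.9, 3.0]], [[20.1, -27.7, 3.0], [20.1, 29.7, 3.0]], [[3.4, -27.7, 3.0], [3.3, 29.8, 3.0]]]
0 -0.045 [0.552 0.202 0.114] [ -12.   34.  -20.  104.   15.   45. -143.]
0 -0.06 [0.537 0.205 0.054] [ -15.   37.  -17.  108.   17.   37. -146.]
8 -0.045 [0.549 0.202 0.122] [ -18.   30.  -15.  110.   22.   37. -152.]
8 -0.06 [0.535 0.206 0.062] [ -24.   34.   -7.  115.   21.   27. -152.]
10 -0.045 [0.548 0.203 0.124] [ -20.   29.  -13.  111.   24.   35. -154.]
10 -0.06 [0.534 0.206 0.064] [ -28.   33.   -3.  116.   22.   25. -154.]
12 -0.045 [0.548 0.203 0.126] [ -23.   28.  -10.  113.   25.   33. -156.]
12 -0.06 [0.533 0.206 0.066] [ -31.   33.    0.  118.   23.   22. -155.]
14 -0.045 [0.547 0.203 0.128] [ -27.   27.   -5.  115.   25.   31. -157.]
14 -0.06 [0.532 0.207 0.068] [ -36.   33.    5.  119.   23.   20. -156.]
```

The cover is held square: its edge is at tool x 45.7 where 45 is expected. The apparent width suggests the plate may hang about 3 mm lower than assumed, so I'll find the ledge by touch. First I move above the box, tilted, and look.

```bash
python3 - <<'E'
from h import *
p,o=cpose(-.047,.115,0); ctrl.movep(p+[0,0,.06],o)
p,o=cpose(-.047,.085,12); ctrl.movep(p,o)
s=ctrl.get_state(); print(s['clock'],s['position']-p,s['joint_pos'].round(0),s['contact_force'].round(1))
im,T=shot('w_pre')
cv2.imwrite('pics/s_pre.png',np.vstack([cv2.resize(ctrl.read_camera('scene')[190:290,320:450],(520,300)),cv2.resize(ctrl.read_camera('side')[250:350,220:350],(520,300))]))
E
```

```text
17.05 [-0.00034449 -0.00101064 -0.00032917] [ -22.   29.  -11.  114.   28.   32. -159.] [ 0.9 -0.3 -2.6]
```

View pics/w_pre.png

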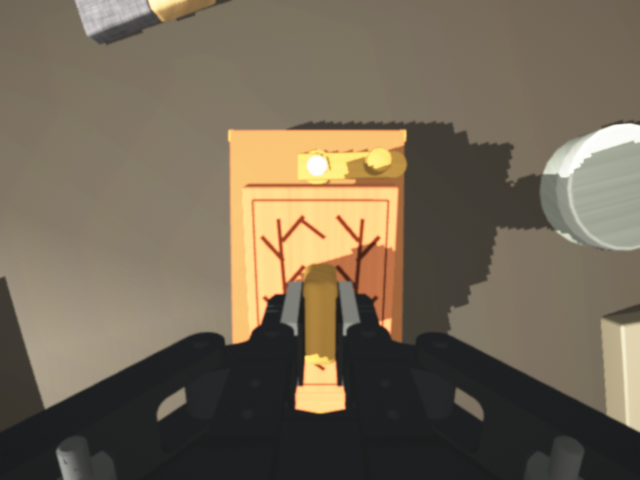

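View pics/s_pre.png

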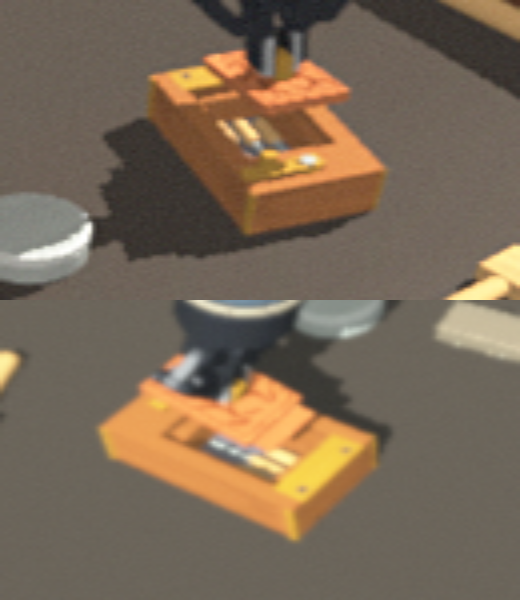

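The view shows the cover centred over the box: box edges at columns 229–407, cover edges at 244–396. The offset is about 1 mm, and the TCP's own 1 mm lag explains it. Next I settle, then descend by touch to find the ledge.

```bash
python3 - <<'E'
from h import *
p,o=cpose(-.047,.056,12,y=.0003); ctrl.servo_line(p,.06,orientation=o)
ctrl.sleep(.3); s=ctrl.get_state(); print((s['position']-p).round(4),s['tool_rot']-o,s['contact_force'].round(1))
p2,o=cpose(-.047,.034,12,y=.0003)
hit=ctrl.servo_line(p2,.02,guard=4); s=ctrl.get_state(); print(hit,(s['position']-p2).round(4),s['contact_force'].round(1),s['ft_torque'].round(2),s['clock'])
E
```

```text
[0.0002 0.     0.0003] [-3.59978268e+02 -2.17039942e-02 -1.15122850e-02] [ 0.9 -0.7 -3.1]
True [ 0.0002 -0.0001  0.0044] [-0.8  0.   7.9] [0.04 0.46 0.03] 18.9583
```

Contact came at a tip height of 38.4 mm where 39 is expected, so that is the ledge. Now I lift slightly and slide the tongue under the lip.

```bash
python3 - <<'E'
from h import *
for x,v in ((-.047,.03),(-.0600,.03)):
    p,o=cpose(x,.0398,12,y=.0003); h=ctrl.servo_line(p,v,orientation=o,guard=8)
    s=ctrl.get_state(); print(x,h,(s['position']-p).round(4),s['contact_force'].round(1),s['clock'])
p,o=cpose(-.0635,.0398,12,y=.0003); h=ctrl.servo_line(p,.015,guard=6)
s=ctrl.get_state(); d=s['position']-p; print('end',h,d.round(4),s['contact_force'].round(1),s['clock'])
im,T=shot('w_in')
E
```

```text
-0.047 False [-0.0002 -0.     -0.0002] [ 0.5  0.8 -3.5] 19.2083
-0.06 False [-0.0001  0.0002  0.0001] [ 0.6 -0.3 -3.1] 19.7917
end True [ 0.0025 -0.0007  0.0002] [ 3.7 -0.1 -1.6] 20.025
```

View pics/w_in.png

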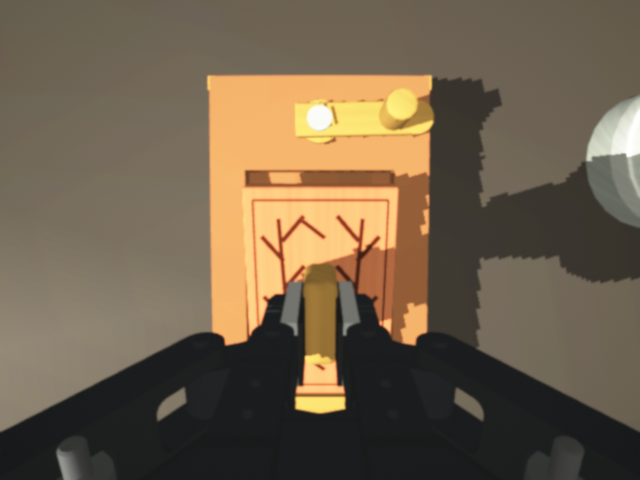

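The tongue touched the recess end at a commanded tip x of -60.9 (true end -62.5), which puts the cover about 1.5 mm along in the grip. I back off to the centre and lower the far end in steps.

```bash
python3 - <<'E'
from h import *
p,o=cpose(-.0588,.0395,12,y=.0003); ctrl.servo_line(p,.03,orientation=o)
print(ctrl.get_state()['contact_force'].round(1))
for a in (10,8,6,4,2,1):
    p,o=cpose(-.0588,.0393,a,y=.0003); h=ctrl.servo_line(p,.025,orientation=o,guard=10)
    s=ctrl.get_state(); print(a,h,(s['position']-p).round(4),s['contact_force'].round(1),s['ft_torque'].round(2),s['clock'])
    if h: break
E
```

```text
[-0.2 -0.2 -3.1]
10 False [ 0.0004 -0.0005 -0.0002] [ 1.2 -0.4 -0.9] [-0.03  0.14 -0.  ] 20.575
8 False [ 0.0002 -0.0004 -0.0001] [-0.3 -0.3 -2.6] [-0.05  0.12 -0.  ] 20.825
6 False [ 0.0002 -0.0003 -0.0001] [-0.4  0.1 -1.8] [-0.07  0.07  0.02] 21.075
4 False [ 0.0003 -0.0003 -0.    ] [ 1.1  0.2 -1.6] [-0.11 -0.01 -0.04] 21.325
2 False [ 0.0003 -0.0003 -0.    ] [ 0.7 -1.1 -0.6] [-0.16  0.01  0.09] 21.575
1 False [-0.     -0.0001  0.    ] [ 0.7 -0.2 -0.9] [-0.09  0.08  0.04] 21.825
```

```bash
python3 - <<'E'
from h import *
p,o=cpose(-.0588,.0390,0,y=.0003); h=ctrl.servo_line(p,.01,orientation=o,guard=10)
s=ctrl.get_state(); print(h,(s['position']-p).round(4),s['contact_force'].round(1),s['ft_torque'].round(2))
p,o=cpose(-.0588,.0365,0,y=.0003); h=ctrl.servo_line(p,.008,guard=8)
s=ctrl.get_state(); print(h,(s['position']-p).round(4),s['contact_force'].round(1),s['ft_torque'].round(2),s['clock'])
im,T=shot('w_flat')
cv2.imwrite('pics/s_flat.png',np.vstack([cv2.resize(ctrl.read_camera('scene')[190:290,320:450],(520,300)),cv2.resize(ctrl.read_camera('side')[250:350,220:350],(520,300))]))
E
```

```text
True [-0.0007  0.0006  0.0004] [-1.3 -0.8  6. ] [-0.06  0.17  0.03]
True [-0.0007  0.0006  0.0029] [-0.8 -0.4  5.6] [-0.08  0.09  0.05] 22.25
```

View pics/w_flat.png

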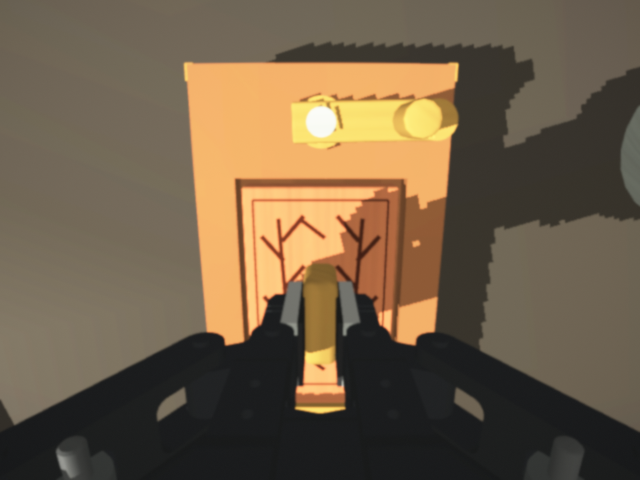

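View pics/s_flat.png

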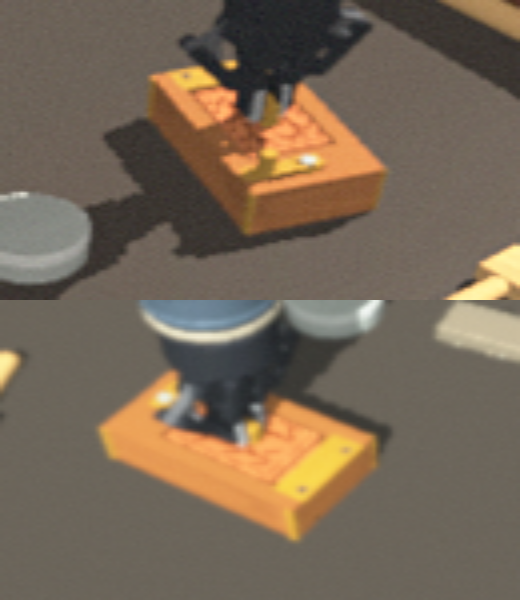

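The cover sits in the recess with even gaps: (238–244) on the left, (397–403) on the right, and the far wall at row 182. I press lightly to confirm it is seated, then release.

```bash
python3 - <<'E'
from h import *
p,o=cpose(-.0588,.0365,0,y=.0003); h=ctrl.servo_line(p,.01,guard=18)
s=ctrl.get_state(); print(h,(s['position']-p).round(4),s['contact_force'].round(1),s['ft_torque'].round(2),s['clock'])
ctrl.gripper_open(); p=s['position']; ctrl.servo_line([p[0],p[1],.19],.12)
q=knob(np.radians(91),.25)+bx(-.05,0,0)-BO
ctrl.movep([.525,.16,.25],[180,0,YB+90]); im,T=shot('w_rel'); print(ctrl.get_state()['clock'])
cv2.imwrite('pics/z_rel.png',cv2.resize(im[80:240,190:430],(750,500),interpolation=cv2.INTER_CUBIC))
E
```

```text
True [-0.0007  0.0006  0.0029] [-1.8 -0.4  7. ] [-0.1   0.13 -0.  ] 22.6083
25.9833
```

View pics/z_rel.png

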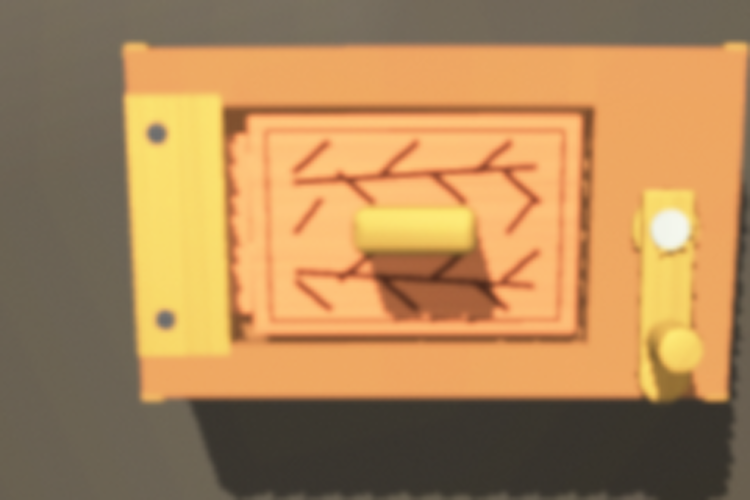

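The cover lies flat with its tongue under the lip, and the pull is at the recess centre. Now I swing the button back.

```bash
python3 - <<'E'
from h import *
R=np.radians; z=.0605
T=np.load('pics/w_rel.npy'); k=ray('wrist',[(407.3,192)],.0765,T)[0]; print(k,knob(R(91),z))
k=(k+np.array([.5959,.1597,.0765]))/2
ctrl.movep([k[0],k[1],.13],[180,0,YB+91])
print('g',ctrl.servo_line([k[0],k[1],z],.08,guard=8))
ctrl.close(20); s=ctrl.get_state(); print(s['clock'],s['finger_gap'],s['contact_force'].round(1))
for th in (78,64,50,36,22,10,3):
    h=ctrl.servo_line(knob(R(th),z),.05,orientation=[180,0,YB+th],guard=20)
    print(th,h,ctrl.get_state()['contact_force'].round(1))
h=ctrl.servo_line(knob(R(-8),z),.02,guard=8); s=ctrl.get_state(); print(h,s['contact_force'].round(1),(s['position']-knob(0,z)).round(4),s['clock'])
E
```

```text
[0.59631158 0.15985755 0.0765    ] [0.59601551 0.15996312 0.0605    ]
g False
28.2833 0.010842353696607012 [-0.5 -0.1  2. ]
78 False [-0.4  0.2  1.8]
64 False [-0.4  2.   0.5]
50 False [1.2 3.5 1.2]
36 False [ 2.5  4.3 -1.3]
22 False [ 4.1  3.  -0.7]
10 False [5.3 2.1 0.5]
3 False [3.1 0.7 2.6]
True [-1.1  0.9  5.8] [ 0.      0.0004 -0.0001] 31.1417
```

```bash
python3 - <<'E'
from h import *
R=np.radians; z=.0605
h=ctrl.servo_line(knob(R(-10),z),.02,guard=15); s=ctrl.get_state(); print(h,s['contact_force'].round(1),(s['position']-knob(0,z)).round(4))
ctrl.gripper_open(); p=s['position']; ctrl.servo_line([p[0],p[1],.15],.12)
ctrl.movep([.50,.205,.25],[180,0,YB]); im,T=shot('w_end'); print(ctrl.get_state()['clock'])
cv2.imwrite('pics/z_end.png',cv2.resize(im[20:270,200:440],(576,600),interpolation=cv2.INTER_CUBIC))
sc=ctrl.read_camera('scene'); cv2.imwrite('pics/s_end.png',sc)
E
```

```text
False [ -2.3 -10.   10.6] [ 0.0001  0.0008 -0.0003]
33.7417
```

View pics/z_end.png

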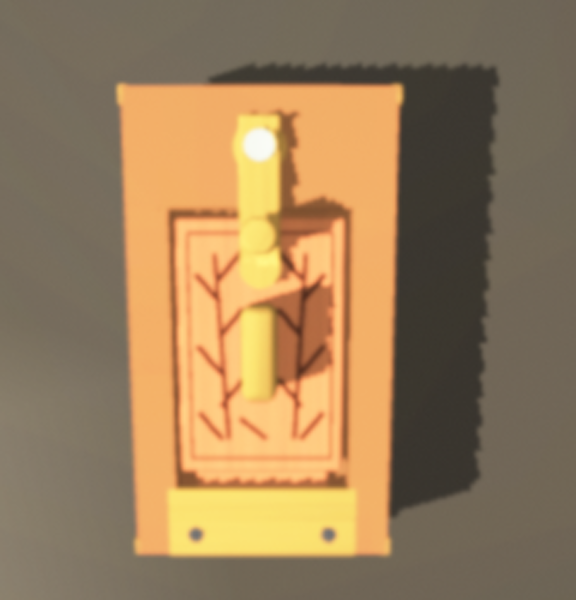

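View pics/s_end.png

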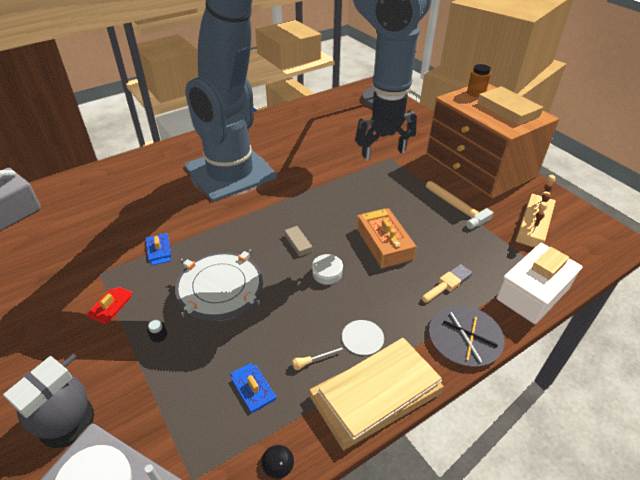

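The button lies straight over the cover: pivot at (259,145) and tip at (261,280) in the zoom. The stop held against a 10 N push. The other things are where they were, so I hand the job in.

```bash
python3 - <<'E'
from cell import ctrl
ctrl.job_done(); print(ctrl.get_state()['clock'])
E
```

```text
the job is handed in; nothing more can be done
the job is handed in; nothing more can be done
```

The graver box is closed with the copper cover, and I handed the job in at about 34 s of the 67 s allowed. I swung the turn-button aside and lifted the cover off the turntable by its pull. I slid the tongue under the lip at about 12° tilt, lowered the far end in small steps while holding it, then released the cover and swung the button back.

**Last checks:**
- **Cover:** it lies flat in the recess with gaps all round and the tongue under the lip.
- **Button:** it lies along the box's axis and stayed against its stop under a push of about 10 N.
- **Other things:** by eye, the final scene picture shows them where they were at the start. I did not measure them again.

**Small disagreements:**
- **Along the box:** the tongue met the recess end about 1.5 mm earlier than commanded, so I set the cover's position from that contact.
- **Plate height in the grip:** the picture suggested the plate hung about 3 mm low, but the touch on the ledge put it within 1 mm.
- **Seating:** with the cover level, contact came about 1 mm above the height where the tilted tongue had touched the ledge. A further light press found no more travel.
- **Box outline:** the camera measured it about 3 mm oversize, but two views agreed on its position to 0.1 mm.

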